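# Snap the retainer clip onto a polisher spindle

## Task

Fit the felt wheel on the bench polisher and lock it: push the wheel straight down on its upright spindle until it is fully home and the spindle's groove stands clear above the hub, then take the orange push-on retainer, lay it flat on the hub face and press it sideways into the groove until it snaps fully home round the spindle. Work by feel - never force the clip against the spindle or hub with more than about 25 N, all contacts taken together - leave the other things where they are, and let go of the clip at the end.

Things in the scene. Friction and masses are not known exactly. Their poses are not given: they have to be found in the camera images.
- polisher: Fixed bench polisher, grey-green housing 230 x 240 x 80 mm tall, origin under it on the spindle axis. Half-round hood (radius 86 mm, top 110 mm above the bench) on its +x side. Upright steel spindle 30 mm in diameter; its plain end, 12 mm long, stands above a groove 22 mm in diameter and 6.5 mm wide, cut all the way round: the clip may enter from any side. Spindle end 18.5 mm above the groove's lower edge.
- wheel (a joint): How far the wheel has been pushed down its spindle, m: about 0 to 0.005 at the start (riding high, its hub covering the groove), 0.014 when fully home against the hard stop. It only slides, does not turn, and stays where it is left; pushing it down takes about 6 to 9 N.
- spindle_axis (a point): Point on the spindle axis at the top of the housing (80 mm above the bench), z up. The spindle is of the rise-and-fall kind, locked at an unknown height: with the wheel home the top face of its hub stands 48 to 78 mm above this point, level with the groove's lower edge. Bare aluminium hub, 52 mm in diameter, 15 mm proud of the wheel's felt face (140 mm in diameter, 25 mm thick).
- clip_grip (a point): Centre of the upright grip of the loose orange push-on retainer, 8 mm above its underside: a solid block 26 mm long (x) x 12 mm wide (y) x 16 mm tall, to be pinched across its 12 mm width. The clip starts flat on the bench, z up; x points from the grip to the open mouth. Overall the clip is 62 mm long; its bore centre is 33 mm ahead of this point along x.
- clip_bore (a point): Centre of the retainer's C-shaped bore at mid-thickness, 2.5 mm above its underside; axes as clip_grip. The clip is a flat C, 5 mm thick, 39 mm wide, with two sprung arms. Seated, this point lies on the spindle axis, 2.5 to 4 mm above the hub face, and the back of the bore (11 mm behind this point) stops against the groove.
- clip_mouth (a point): Narrowest place of the retainer's mouth, 8 mm ahead of clip_bore along x, same height and axes: 17.6 mm between the arm tips. Ahead a flare (37 mm wide over all, reaching 8 mm further) guides the clip onto the 22 mm groove. The arms spring open over the groove with about 6 to 11 N of push; then the clip runs home and stops hard; 8 to 12 N felt there is plenty.
- compound_bar: Bystander: green bar of polishing compound, 105 x 45 x 40 mm, origin at the centre of its underside.
- paste_tin: Bystander: round bare-metal tin, 66 mm in diameter, 75 mm tall, origin at the centre of its underside.
- housing: Bystander: white open sheet-metal housing, 90 x 150 x 35 mm, origin at the centre of its underside.
Not all that is in view belongs to the job. Of the things that look like the part that bears clip_grip, take the one that is nearest to the robot's base at the start.

How it is judged:
On the way:
1. the wheel is pressed down fully home (value of joint wheel above 0.0128 m), for 0.2 s.
At the end, for the whole second after the job is handed in: The wheel is within 1.5 mm of fully home; the clip sits in the groove: its bore centre within 2 mm of the spindle axis and no higher than the groove can be (47 to 84 mm above spindle_axis), flat to within 0.12 rad, at rest and let go (value of joint wheel above 0.0125 m and horizontal distance between clip_bore and spindle_axis below 0.002 m and z of clip_bore in the frame of spindle_axis between 0.047 and 0.084 m and angle between clip_bore's own z axis and vertical below 0.12 rad and linear speed of clip below 0.02 m/s); the robot touches nothing.
It fails at once if the clip was forced against the polisher with more than 25 N (contact force between clip and polisher above 25 N).
It fails at once if a bystander moved more than 30 mm (distance of any of compound_bar, paste_tin, housing from where it was at the start of the episode above 0.03 m).
It also fails if it takes over 64 s, if anything falls off the work surface, if the arm or the gripper's body presses on something with over 40 N, if the wrist force passes 120 N, or if a joint passes its speed limit or range.

## Robot

A 6-joint arm with a two-finger parallel gripper is mounted at the origin on the work surface. World frame = base frame: x ahead of the robot, y to its left, z up, the work surface at z = 0. Lengths are in m, angles in rad, forces in N, time in s.
With the tool pointing down it reaches from about 0.35 to 0.85 m from the base axis. Payload 8.1 kg.
Tool frame: the origin (TCP) lies on the centre line of the jaws, within the pads' length; the fingertips stand 19 mm ahead of it and the grasp point (between the pads) is the TCP; x points along the fingers, z is the direction in which the jaws open and shut, and the axes are right-handed (so a half turn about x gives the same grasp; the last joint's range is limited). The gripper opens to 93 mm and grips with 3 to 60 N. Pads are 15 mm wide; open, the fingers measure 128 mm over their backs; the gripper's body (75 mm by 188 mm) begins 65 mm behind the grasp point.
Start: joints at [-1.373, 0.13, 1.488, -0, 1.523, -0.085], TCP at [0.167, -0.576, 0.238] pointing down, gripper open.
Joint ranges: [-2.96, 2.96], [-0.89, 2.26], [0.02, 2.5], [-1.34, 4.48], [0, 2.73], [-2.66, 2.66]. Speed limits (rad/s): [2.39, 2.39, 2.79, 3.14, 3.14, 3.14].

## Interface

Orientations are given as a unit quaternion [x, y, z, w].
In Python, from bench import manip gives the robot as it stands.
- The arm moves only by the tool drive_tool, never from a script. Its argument "steps" is text: rows parted by semicolons, each of 7 numbers parted by spaces: the shift along the world's x, y, z scaled (see below), then the turn, a rotation vector about the world's x, y, z scaled (see below), then the opening, from -1 (shut) to 1 (fully open). In form: tx ty tz ax ay az grip; .... A call has 1 to 20 rows; each row is the pose to reach, as a shift and turn from the pose measured when the call began; what a row does not reach only later rows make up. The controller multiplies each number of a shift by 0.08 m and each number of a turn by 45 degrees. A row lasts 1/8 s, in which the tool goes at most 62.5 mm and 10.7 degrees, less where a joint would pass 70% of its speed; a pose out of reach is approached as far as the arm can. A call with a number of a shift or a turn outside -1 to 1 is refused whole. A call with a gripper value outside its range is refused whole. The fingers move at their own pace and stop on an object; "squeeze" is the grip in N (left out, the last holds). Time passes only in rows, so rows that repeat a pose let the fingers close. It gives the time, the measured TCP pose, the force and the opening at its end, in the units of the state.
- manip.state(): the state, without advancing time (a new reading comes with each control period).
- manip.capture(name): name is "scene" or "top" or "wrist"; returns a dict with "img" (384x512x3 uint8, red, green, blue), "depth" (384x512 float32, m along the optical axis (not along the pixel's ray), 0 where there is no reading), "fx", "fy", "cx", "cy" (pixels), "k1" (the pictures are not rectified: a ray, as slopes to the right and down, at radius r is drawn at 1 + k1 r^2 times it, then the intrinsics apply), "eye" and "attitude" of the camera in the world. Camera axes: x right, y down, z forward; pixel columns grow to the right and rows downward; lengths in m; the calibration is good to about 2 mm. A picture is of the moment at which its call begins.
- manip.finish_job(): hands the job in, once; it reports no verdict.
The state is a dict: "time_s": time; "q": joint angles; "dq": joint speeds; "joint_efforts": joint torques, N m; "tool_pos": TCP position; "tcp_rot": TCP orientation; "contact_force": force on the tool from outside, world axes, zero at the start; "wrist_torque": the same for the moment, N m; "width": finger opening in m.
Only numpy, scipy, OpenCV 4.12 (cv2) and the standard library are available. Lean on these libraries where they do the work, as an engineer would, in place of code of your own. Each camera call takes 0.05 s, during which the arm holds its last target.

## Working session

There is one attempt and no reset: what is moved stays moved. The work goes in short steps, Python scripts to look and compute and a tool call to move; the robot and the scene stay as the last step left them, time stands still between calls to the robot, and variables do not carry over. Pictures are saved under pics/ and viewed, and the job is handed in when it is done.

Besides the shell and the picture viewer there is one more tool, called after "Emit:" in YAML: its name, and indented under it one key for each argument. drive_tool: Moves the arm, as the interface text tells. Its arguments: {"type":"object","properties":{"steps":{"type":"string"},"squeeze":{"type":"number"}},"required":["steps"]}

```bash
ls; mkdir -p pics; cat > h.py <<'E'
import numpy as np, cv2
from bench import manip
from scipy.spatial.transform import Rotation as R
def cap(n,save=None):
    c=manip.capture(n)
    if save: cv2.imwrite('pics/'+save,c['img'][:,:,::-1])
    return c
def Rm(c):
    a=np.array(c['attitude'],float)
    return R.from_quat(a).as_matrix() if a.size==4 else a.reshape(3,3)
def rays(c,uv):
    uv=np.atleast_2d(np.array(uv,float))
    d=np.stack([(uv[:,0]-c['cx'])/c['fx'],(uv[:,1]-c['cy'])/c['fy']],1)
    s=d.copy()
    for _ in range(20):
        s=d/(1+c['k1']*(s**2).sum(1,keepdims=True))
    return s
def plane(c,uv,z):
    s=rays(c,uv); d=np.c_[s,np.ones(len(s))]@Rm(c).T; e=np.array(c['eye'])
    return e+d*((z-e[2])/d[:,2:3])
def pts(c,uv):
    uv=np.atleast_2d(np.array(uv)); s=rays(c,uv)
    z=c['depth'][uv[:,1].astype(int),uv[:,0].astype(int)]
    return np.array(c['eye'])+(np.c_[s,np.ones(len(s))]*z[:,None])@Rm(c).T
E
python3 - <<'E'
from h import *
for n in ['scene','top','wrist']:
    c=cap(n,n+'0.png'); print(n,c['eye'],c['attitude'],c['fx'],c['k1'])
s=manip.state(); print(s)
E
```

```text
pics
scene [ 1.23512458 -0.09546416  0.90477314] [ 0.71350874  0.61302039 -0.22688766 -0.25225634] 406.9241102660815 0.03010847754376028
top [0.44271943 0.0015183  1.08453514] [ 0.70923917 -0.70284089  0.03553906 -0.04161091] 351.60106020679615 0.019351694761084982
wrist [ 0.23604353 -0.55400817  0.38421358] [ 0.79256316 -0.59502749 -0.08103575  0.10592042] 295.70820789753117 -0.04221157640936851
{'time_s': 0.15, 'q': array([-1.37340099e+00,  1.30974388e-01,  1.48904042e+00,  2.36769881e-05,
        1.52300446e+00, -8.53915321e-02]), 'dq': array([ 0.00019329, -0.00271777, -0.00433107,  0.00062464,  0.000468  ,
        0.00010806]), 'joint_efforts': array([ 8.12987037e-04, -5.60478008e+01, -4.92332625e+01,  7.68157491e-02,
        3.05814086e-02, -1.08744314e-04]), 'tool_pos': array([ 0.1673722 , -0.57574865,  0.23683015]), 'tcp_rot': array([ 0.42489149,  0.56584178, -0.42420676,  0.56510081]), 'contact_force': array([-0.14353748,  0.74270982,  0.16586882]), 'wrist_torque': array([0.02154687, 0.00013188, 0.01622868]), 'width': 0.09327627780821432}
```

View pics/scene0.png

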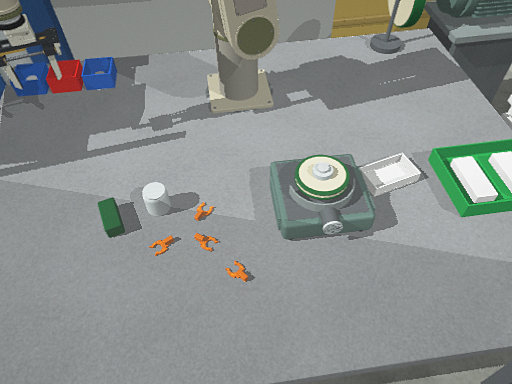

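View pics/top0.png

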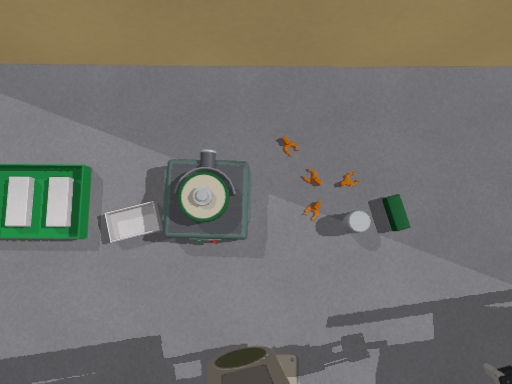

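View pics/wrist0.png

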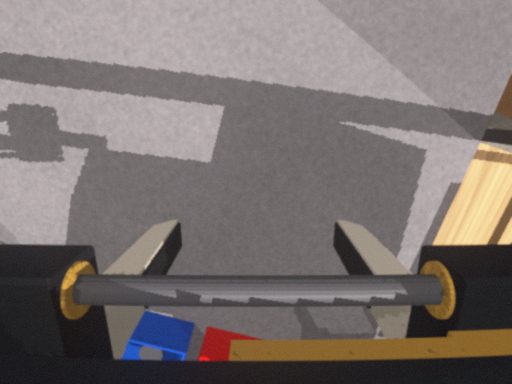

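The top view shows four orange clips at (289,145), (313,178), (349,180) and (314,210). The last one is nearest the base. The polisher hub is at about (203,196), the tin at (358,222), the green bar at (396,212) and the white housing at (132,222).

```bash
python3 - <<'E'
from h import *
for n in ['top','scene']:
    c=cap(n); im=c['img']
    hsv=cv2.cvtColor(im,cv2.COLOR_RGB2HSV)
    m=cv2.inRange(hsv,(3,150,90),(18,255,255))
    k,l,st,ce=cv2.connectedComponentsWithStats(m)
    for i in range(1,k):
        if st[i,4]<25: continue
        v,u=np.nonzero(l==i); P=plane(c,np.c_[u,v],.008)
        D=pts(c,np.c_[u,v])
        print(n,ce[i].round(1),st[i,4],P.mean(0).round(4),'dist',np.hypot(*P.mean(0)[:2]).round(3),'z',np.percentile(D[:,2],[5,50,95]).round(4))
    # enlarged crops
    x0,y0=(270,125) if n=='top' else (140,190)
    cr=im[y0:y0+110,x0:x0+130]; cv2.imwrite(f'pics/clips_{n}.png',cv2.resize(cr,None,fx=6,fy=5.4,interpolation=cv2.INTER_CUBIC)[:,:,::-1])
    x0,y0=(150,140) if n=='top' else (265,145)
    cr=im[y0:y0+110,x0:x0+130]; cv2.imwrite(f'pics/pol_{n}.png',cv2.resize(cr,None,fx=6,fy=5.4,interpolation=cv2.INTER_CUBIC)[:,:,::-1])
    if n=='top':
        # depth map round hub
        uu,vv=np.meshgrid(range(160,250),range(150,245)); uv=np.c_[uu.ravel(),vv.ravel()]
        D=pts(c,uv); 
        for lo,hi in [(.07,.09),(.1,.115),(.115,.135),(.135,.15),(.15,.165),(.165,.18),(.18,.2)]:
            s=(D[:,2]>lo)&(D[:,2]<hi)
            if s.sum()>5: print(lo,hi,s.sum(),D[s].mean(0).round(4),D[s].min(0).round(3),D[s].max(0).round(3))
E
```

```text
top [288.4 144.8] 114 [ 0.7344 -0.0879  0.008 ] dist 0.74 z [-0.0011  0.0056  0.017 ]
top [312.9 177.9] 115 [ 0.6299 -0.1638  0.008 ] dist 0.651 z [-0.001   0.0052  0.0169]
top [348.3 180. ] 108 [ 0.6244 -0.2729  0.008 ] dist 0.681 z [0.0007 0.0053 0.0179]
top [313.3 209. ] 114 [ 0.5334 -0.1642  0.008 ] dist 0.558 z [0.0007 0.0051 0.0174]
0.07 0.09 4115 [0.5453 0.1491 0.0793] [0.439 0.031 0.07 ] [0.694 0.283 0.09 ]
0.1 0.115 289 [0.6239 0.1537 0.1065] [0.489 0.069 0.1  ] [0.692 0.239 0.115]
0.115 0.135 1671 [0.5553 0.1533 0.1311] [0.488 0.086 0.115] [0.626 0.222 0.135]
0.135 0.15 230 [0.5547 0.154  0.1448] [0.498 0.103 0.135] [0.608 0.203 0.15 ]
0.15 0.165 99 [0.5561 0.1545 0.1547] [0.538 0.141 0.15 ] [0.57  0.168 0.158]
scene [201.6 212.1] 118 [ 0.5425 -0.1664  0.008 ] dist 0.567 z [0.0003 0.0045 0.0155]
scene [204.2 240.5] 158 [ 0.6363 -0.165   0.008 ] dist 0.657 z [0.0005 0.0046 0.0153]
scene [162.4 244.1] 165 [ 0.6306 -0.2726  0.008 ] dist 0.687 z [0.0006 0.0039 0.0157]
scene [238.1 272.4] 170 [ 0.7423 -0.0878  0.008 ] dist 0.748 z [0.0007 0.0047 0.0157]
```

```bash
ls pics
```

```text
clips_scene.png
clips_top.png
pol_scene.png
pol_top.png
scene0.png
top0.png
wrist0.png
```

View pics/clips_top.png

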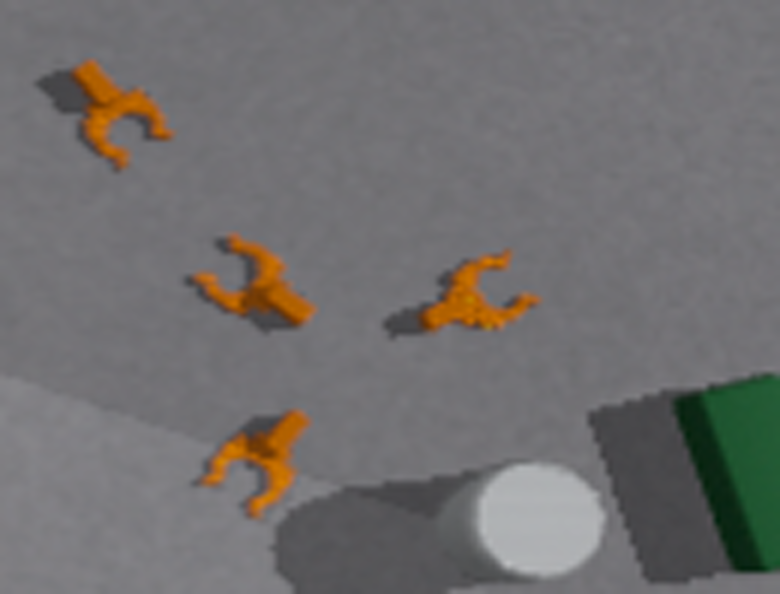

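View pics/pol_scene.png

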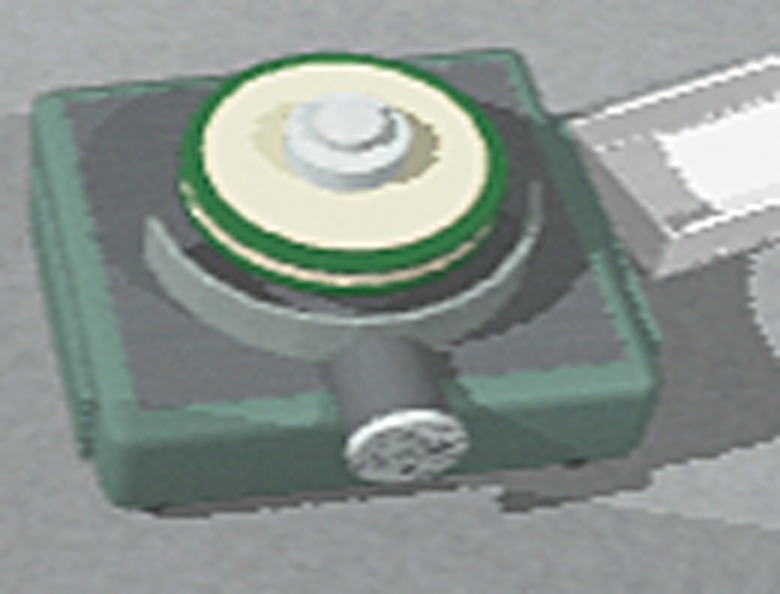

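View pics/pol_top.png

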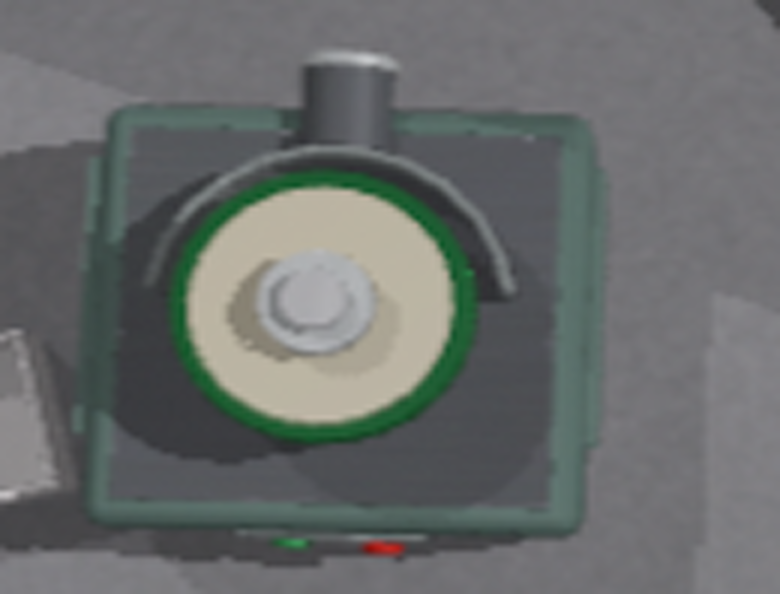

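View pics/clips_scene.png

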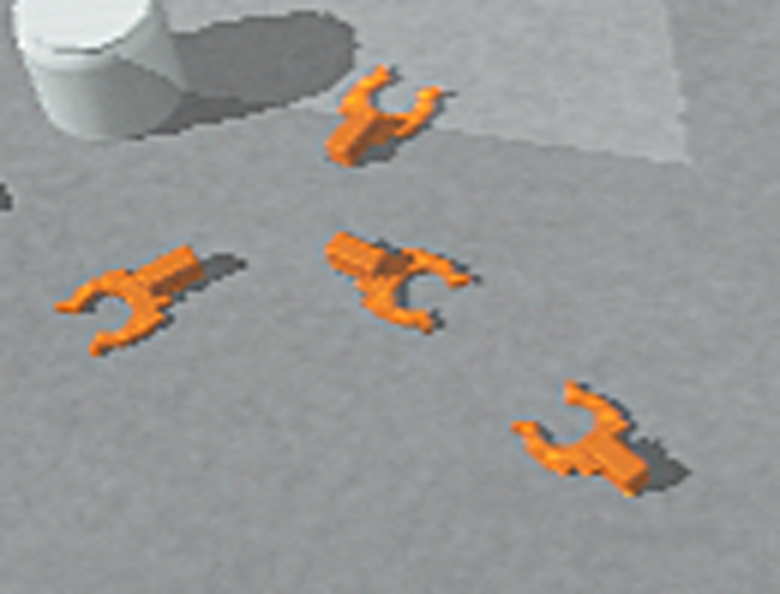

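```bash
python3 - <<'E'
from h import *
s=manip.state(); M=R.from_quat(s['tcp_rot']).as_matrix(); print(M.round(3)); print('jaw yaw',np.degrees(np.arctan2(M[1,2],M[0,2])))
for n in ['top','scene']:
    c=cap(n); im=c['img']; hsv=cv2.cvtColor(im,cv2.COLOR_RGB2HSV)
    m=cv2.inRange(hsv,(3,150,90),(18,255,255)); k,l,st,ce=cv2.connectedComponentsWithStats(m)
    best=min((i for i in range(1,k) if st[i,4]>25),key=lambda i:np.hypot(*plane(c,[ce[i]],.006)[0,:2]))
    v,u=np.nonzero(l==best); D=pts(c,np.c_[u,v]); 
    g=D[D[:,2]>.0125]; a=D[(D[:,2]<.008)]
    print(n,'grip top',g.mean(0).round(4),len(g),'arms',a.mean(0).round(4),len(a))
    d=a.mean(0)-g.mean(0); print('yaw',np.degrees(np.arctan2(d[1],d[0])))
c=cap('top')
uu,vv=np.meshgrid(range(160,250),range(150,245)); D=pts(c,np.c_[uu.ravel(),vv.ravel()])
def circ(p):
    A=np.c_[2*p[:,:2],np.ones(len(p))]; x=np.linalg.lstsq(A,(p[:,:2]**2).sum(1),rcond=None)[0]; return x[:2],np.sqrt(x[2]+x[0]**2+x[1]**2)
r=np.hypot(D[:,0]-.5555,D[:,1]-.1535)
for rr in [(0,.012),(.018,.023),(.03,.06)]:
    s=(r>rr[0])&(r<rr[1]); print(rr,np.percentile(D[s,2],[10,50,90]).round(4),s.sum())
c2=cap('scene')
im=c2['img'];
for cc,n in [(c,'top'),(c2,'scene')]:
    hsv=cv2.cvtColor(cc['img'],cv2.COLOR_RGB2HSV)
    m=cv2.inRange(hsv,(10,20,130),(40,120,255)); k,l,st,ce=cv2.connectedComponentsWithStats(m)
    roi=(150,150,250,245) if n=='top' else (280,145,365,205)
    for i in range(1,k):
        x,y=ce[i]
        if st[i,4]>200 and roi[0]<x<roi[2] and roi[1]<y<roi[3]:
            v,u=np.nonzero(l==i); h=cv2.convexHull(np.c_[u,v].astype(np.int32))[:,0]
            P=plane(cc,h+0.0,.131); print(n,st[i],circ(P))
E
```

```text
[[-0.     0.96   0.279]
 [ 0.001  0.279 -0.96 ]
 [-1.     0.    -0.001]]
jaw yaw -73.79571321269073
top grip top [ 0.5465 -0.1752  0.0154] 26 arms [ 0.5287 -0.1606  0.0038] 80
yaw 140.48202685264636
scene grip top [ 0.5507 -0.1753  0.0144] 28 arms [ 0.5362 -0.1623  0.003 ] 78
yaw 138.153044827235
(0, 0.012) [0.1526 0.1545 0.1566] 64
(0.018, 0.023) [0.1445 0.1468 0.149 ] 86
(0.03, 0.06) [0.1294 0.1317 0.1338] 1124
top [ 181  175   44   43 1181] (array([0.55656003, 0.15591002]), np.float64(0.05961911036924721))
scene [299 157  47  34 953] (array([0.56008316, 0.15584027]), np.float64(0.05948131880346528))
```

Emit:
drive_tool:
  steps: "0.25 0.29 0 0 0 0.15 1;0.5 0.58 0 0 0 0.3 1;0.76 0.87 0 0 0 0.46 1;0.76 0.87 0 0 0 0.46 1"
  squeeze: 30

```text
time_s: 0.95
tool_pos: [0.2295, -0.5054, 0.2378]
tcp_rot: [0.315, 0.633, -0.315, 0.633]
contact_force: [-0.1, -0.1, -0.1]
width: 0.0927
```

Emit:
drive_tool:
  steps: "0.25 0.29 0 0 0 0.15 1;0.5 0.58 0 0 0 0.3 1;0.76 0.87 0 0 0 0.46 1"

```text
time_s: 1.32
tool_pos: [0.2903, -0.4359, 0.2379]
tcp_rot: [0.196, 0.679, -0.196, 0.68]
contact_force: [0.0, 0.0, 0.2]
width: 0.0934
```

Emit:
drive_tool:
  steps: "0.25 0.29 0 0 0 0.15 1;0.5 0.58 0 0 0 0.3 1;0.76 0.87 0 0 0 0.46 1"

```text
time_s: 1.7
tool_pos: [0.3513, -0.3665, 0.2381]
tcp_rot: [0.07, 0.703, -0.071, 0.704]
contact_force: [0.8, -0.1, -0.3]
width: 0.0929
```

Emit:
drive_tool:
  steps: "0.25 0.29 0 0 0 0.15 1;0.5 0.58 0 0 0 0.3 1;0.76 0.87 0 0 0 0.46 1"

```text
time_s: 2.08
tool_pos: [0.4125, -0.297, 0.2383]
tcp_rot: [-0.058, 0.704, 0.057, 0.705]
contact_force: [0.7, 0.1, 0.9]
width: 0.093
```

Emit:
drive_tool:
  steps: "0.25 0.29 0 0 0 0.15 1;0.5 0.58 0 0 0 0.3 1;0.76 0.87 0 0 0 0.46 1"

```text
time_s: 2.45
tool_pos: [0.4738, -0.2276, 0.2384]
tcp_rot: [-0.185, 0.682, 0.183, 0.683]
contact_force: [-0.3, 0.5, 0.9]
width: 0.0929
```

```bash
python3 - <<'E'
from h import *
c=cap('wrist','w1.png'); print(c['eye'])
im=c['img']; hsv=cv2.cvtColor(im,cv2.COLOR_RGB2HSV)
m=cv2.inRange(hsv,(3,150,90),(18,255,255)); k,l,st,ce=cv2.connectedComponentsWithStats(m)
for i in range(1,k):
    if st[i,4]<100: continue
    v,u=np.nonzero(l==i); D=pts(c,np.c_[u,v]); g=D[D[:,2]>.0125]; a=D[D[:,2]<.008]
    print(ce[i].round(),st[i],g.mean(0).round(4) if len(g) else None,a.mean(0).round(4) if len(a) else None)
E
```

```text
[ 0.43541338 -0.16269692  0.38574674]
[322. 149.] [302 122  34  51 691] [ 0.5448 -0.1734  0.0183] [ 0.5267 -0.1589  0.005 ]
[478. 175.] [453 161  52  30 695] [ 0.7462 -0.0765  0.0158] [ 0.7274 -0.0902  0.0047]
[383. 185.] [362 165  46  34 640] [ 0.617  -0.1751  0.0199] [ 0.6331 -0.1551  0.005 ]
[327. 249.] [319 229  17  38 244] [ 0.5658 -0.235   0.1107] [ 0.6164 -0.2833  0.0047]
[ 73. 289.] [ 60 262  32  57 657] [ 0.4167 -0.2246  0.3209] None
[444. 299.] [426 268  29  52 279] [ 0.4991 -0.1788  0.3228] None
[451. 343.] [423 332  52  24 358] [ 0.4989 -0.1845  0.3322] None
[323. 349.] [ 233  339  194   21 1863] [ 0.4737 -0.1994  0.3328] None
```

View pics/w1.png

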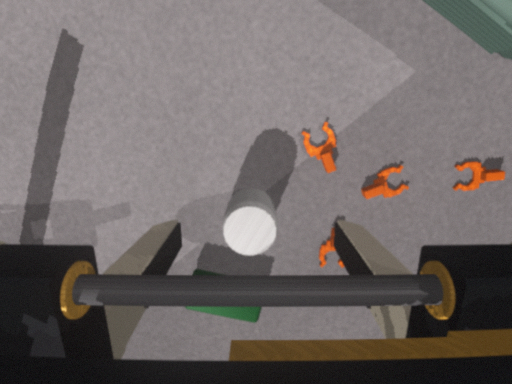

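The wrist view shows the chosen clip at (322,149), with its grip near (0.545,-0.174). I'll press the wheel first.

Emit:
drive_tool:
  steps: "0.07 0.32 0 0 0 0.08 0.5;0.14 0.64 0 0 0 0.15 0.2;0.21 0.96 0 0 0 0.23 -0.15"

```text
time_s: 2.88
tool_pos: [0.4927, -0.1485, 0.2385]
tcp_rot: [-0.247, 0.662, 0.247, 0.664]
contact_force: [0.4, 0.2, -0.1]
width: 0.0674
```

Emit:
drive_tool:
  steps: "0.07 0.32 0 0 0 0.08 -0.15;0.14 0.64 0 0 0 0.15 -0.15;0.21 0.96 0 0 0 0.23 -0.15"

```text
time_s: 3.25
tool_pos: [0.5098, -0.0718, 0.2386]
tcp_rot: [-0.306, 0.637, 0.305, 0.639]
contact_force: [1.1, -0.1, -0.3]
width: 0.0408
```

Emit:
drive_tool:
  steps: "0.07 0.32 0 0 0 0 -0.15;0.14 0.64 0 0 0 0 -0.15;0.21 0.96 0 0 0 0 -0.15"

```text
time_s: 3.62
tool_pos: [0.5271, 0.0049, 0.2387]
tcp_rot: [-0.305, 0.637, 0.304, 0.639]
contact_force: [-0.4, 0.8, -0.1]
width: 0.0394
```

Emit:
drive_tool:
  steps: "0.07 0.32 0 0 0 0 -0.15;0.14 0.64 0 0 0 0 -0.15;0.21 0.9 0 0 0 0 -0.15;0.21 0.9 0 0 0 0 -0.15"

```text
time_s: 4.12
tool_pos: [0.5444, 0.0772, 0.2386]
tcp_rot: [-0.305, 0.637, 0.304, 0.639]
contact_force: [-0.7, 0.0, 0.2]
width: 0.0396
```

```bash
python3 - <<'E'
from h import *
c=cap('wrist','w2.png'); print(c['eye']); s=manip.state(); print(s['tool_pos'],s['contact_force'],s['width']); M=R.from_quat(s['tcp_rot']).as_matrix();print('jaw yaw',np.degrees(np.arctan2(M[1,2],M[0,2])),M[:,0])
uu,vv=np.meshgrid(range(0,512,2),range(0,384,2)); uv=np.c_[uu.ravel(),vv.ravel()]; D=pts(c,uv)
r=np.hypot(D[:,0]-.557,D[:,1]-.155)
for rr in [(0,.012),(.018,.023),(.03,.06)]:
    q=(r>rr[0])&(r<rr[1])&(D[:,2]<.17); print(rr,np.percentile(D[q,2],[10,50,90]).round(4),q.sum(),uv[q].mean(0))
for lo,hi in [(.151,.165),(.141,.15)]:
    q=(r<.03)&(D[:,2]>lo)&(D[:,2]<hi); print(lo,D[q].mean(0),(D[q].min(0)+D[q].max(0))/2,np.ptp(D[q],0))
E
```

```text
[0.4855873  0.12472324 0.38589672]
[0.54417498 0.07637206 0.23859976] [-0.50097101 -0.52558247  0.37468922] 0.039738698734682144
jaw yaw 50.97610713593742 [ 3.43230971e-03 -7.76635090e-04 -9.99993808e-01]
(0, 0.012) [0.1548 0.1557 0.1567] 180 [343.75555556 156.53333333]
(0.018, 0.023) [0.1468 0.1477 0.1486] 230 [339.26086957 154.45217391]
(0.03, 0.06) [0.1318 0.1327 0.1336] 2743 [335.24899745 147.42617572]
0.151 [0.55460859 0.15807867 0.15561052] [0.55497273 0.15796796 0.15455339] [0.02906467 0.02864643 0.00688605]
0.141 [0.55332119 0.15789417 0.14759503] [0.5551229  0.15820759 0.14550111] [0.05134933 0.05097648 0.00865969]
```

View pics/w2.png

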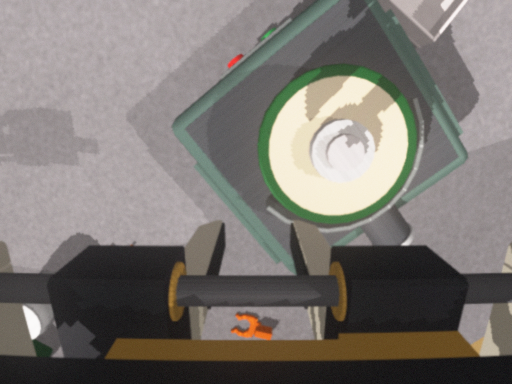

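The wrist view shows the hub centre at (343,156): axis about (0.555,0.158), spindle top 0.156, hub face 0.1477. The two finger gaps straddle it next.

Emit:
drive_tool:
  steps: "0.05 0.35 0 0 0 0 -0.15;0.1 0.7 0 0 0 0 -0.15;0.14 1 0 0 0 0 -0.15;0.14 1 -0.3 0 0 0 -0.15;0.14 1 -0.6 0 0 0 -0.15;0.14 1 -0.65 0 0 0 -0.15"

```text
time_s: 4.92
tool_pos: [0.5543, 0.1549, 0.1845]
tcp_rot: [-0.304, 0.639, 0.303, 0.638]
contact_force: [0.2, -0.4, 0.2]
width: 0.0399
```

```bash
python3 - <<'E'
from h import *
c=cap('wrist','w3.png'); cap('scene','s3.png')
im=cv2.imread('pics/s3.png')[130:230,260:390]; cv2.imwrite('pics/s3c.png',cv2.resize(im,None,fx=6,fy=6,interpolation=cv2.INTER_CUBIC))
E
```

```text
(no output)
```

View pics/w3.png

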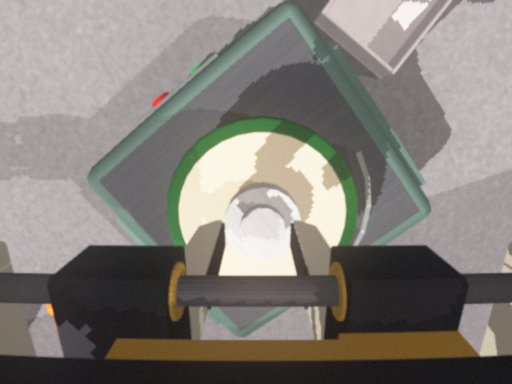

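View pics/s3c.png

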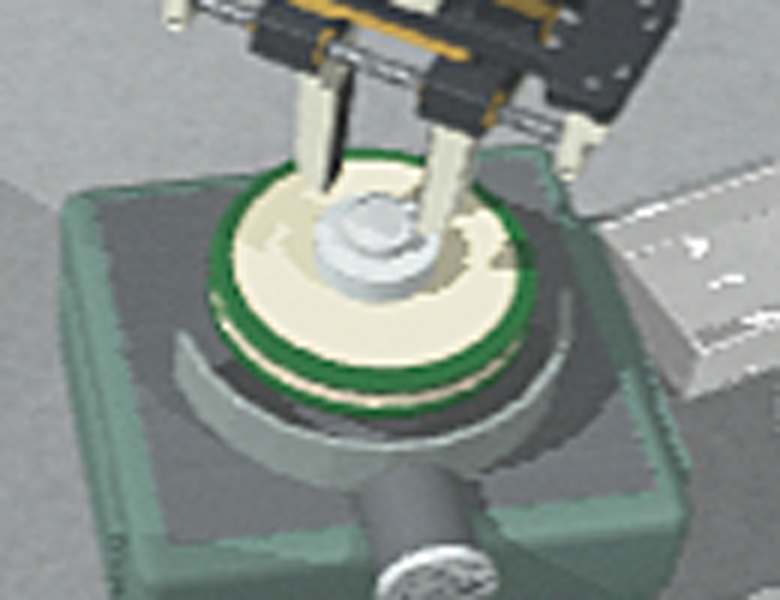

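Emit:
drive_tool:
  steps: "0.02 0.03 -0.1 0 0 0 -0.15;0.02 0.03 -0.2 0 0 0 -0.15;0.02 0.03 -0.25 0 0 0 -0.15;0.02 0.03 -0.25 0 0 0 -0.15"

```text
time_s: 5.52
tool_pos: [0.5568, 0.1578, 0.1663]
tcp_rot: [-0.305, 0.638, 0.303, 0.639]
contact_force: [-0.1, -0.5, 0.5]
width: 0.0398
```

Emit:
drive_tool:
  steps: "0 0 -0.05 0 0 0 -0.15;0 0 -0.05 0 0 0 -0.15"

```text
time_s: 5.78
tool_pos: [0.5571, 0.1579, 0.1627]
tcp_rot: [-0.305, 0.638, 0.303, 0.639]
contact_force: [-0.7, -0.3, 2.7]
width: 0.0398
```

Emit:
drive_tool:
  steps: "0 0 -0.04 0 0 0 -0.15;0 0 -0.04 0 0 0 -0.15"

```text
time_s: 6.02
tool_pos: [0.5571, 0.1579, 0.16]
tcp_rot: [-0.305, 0.638, 0.303, 0.639]
contact_force: [-3.0, -0.2, 4.0]
width: 0.0398
```

Emit:
drive_tool:
  steps: "0 0 -0.03 0 0 0 -0.15;0 0 -0.03 0 0 0 -0.15"

```text
time_s: 6.28
tool_pos: [0.5571, 0.1579, 0.158]
tcp_rot: [-0.305, 0.637, 0.303, 0.639]
contact_force: [-3.0, 0.2, 4.9]
width: 0.0399
```

Emit:
drive_tool:
  steps: "0 0 -0.03 0 0 0 -0.15;0 0 -0.03 0 0 0 -0.15"

```text
time_s: 6.52
tool_pos: [0.5571, 0.1579, 0.1561]
tcp_rot: [-0.305, 0.637, 0.303, 0.639]
contact_force: [-2.7, -0.6, 5.4]
width: 0.0394
```

Emit:
drive_tool:
  steps: "0 0 -0.02 0 0 0 -0.15;0 0 -0.02 0 0 0 -0.15"

```text
time_s: 6.78
tool_pos: [0.5572, 0.158, 0.156]
tcp_rot: [-0.305, 0.637, 0.303, 0.64]
contact_force: [-6.7, -1.5, 12.4]
width: 0.0395
```

Emit:
drive_tool:
  steps: "0 0 -0.02 0 0 0 -0.15;0 0 -0.02 0 0 0 -0.15;0 0 -0.02 0 0 0 -0.15"

```text
time_s: 7.15
tool_pos: [0.5572, 0.1579, 0.1561]
tcp_rot: [-0.305, 0.637, 0.303, 0.64]
contact_force: [-7.2, -1.6, 12.3]
width: 0.0396
```

Emit:
drive_tool:
  steps: "0 0 0.3 0 0 0 -0.15;0 0 0.7 0 0 0 -0.15;-0.4 -0.45 1 0 0 0 -0.15;-0.7 -0.8 1 0 0 0 -0.15;-0.7 -0.8 1 0 0 0 -0.15;-0.7 -0.8 1 0 0 0 -0.15"

```text
time_s: 7.9
tool_pos: [0.5015, 0.0942, 0.236]
tcp_rot: [-0.305, 0.637, 0.303, 0.64]
contact_force: [0.5, 0.9, -0.1]
width: 0.0391
```

```bash
cat > hub.py <<'E'
from h import *
c=cap('wrist','w4.png'); s=manip.state(); print(c['eye'],s['tool_pos'])
uu,vv=np.meshgrid(range(0,512),range(0,384)); uv=np.c_[uu.ravel(),vv.ravel()]; D=pts(c,uv)
r=np.hypot(D[:,0]-.556,D[:,1]-.157)
for rr in [(0,.012),(.018,.023),(.03,.06)]:
    q=(r>rr[0])&(r<rr[1])&(D[:,2]<.17); print(rr,np.percentile(D[q,2],[10,50,90]).round(4),q.sum(),uv[q].mean(0))
for lo,hi in [(.151,.165),(.131,.14)]:
    q=(r<.035)&(D[:,2]>lo)&(D[:,2]<hi); print(lo,D[q].mean(0),(D[q].min(0)+D[q].max(0))/2,np.ptp(D[q],0))
q=(r<.05)&(D[:,2]>.1525)&(D[:,2]<.165)
h=cv2.convexHull(uv[q].astype(np.int32))[:,0]; P=plane(c,h+0.,.1557)
print(cv2.minEnclosingCircle(P[:,:2].astype(np.float32)))
E
python3 hub.py
```

```text
[0.44254878 0.14196264 0.3831731 ] [0.50150636 0.09446361 0.23586149]
(0, 0.012) [0.1549 0.1557 0.1565] 628 [358.43630573 208.1433121 ]
(0.018, 0.023) [0.1363 0.1372 0.138 ] 610 [346.53770492 197.09672131]
(0.03, 0.06) [0.1213 0.1222 0.123 ] 8122 [348.44139375 184.99409013]
0.151 [0.55397326 0.15802431 0.15548441] [0.55520182 0.15786378 0.15441159] [0.0292187  0.02942824 0.00624426]
0.131 [0.54833122 0.15794979 0.13693034] [0.55503148 0.15800106 0.13531555] [0.0515387  0.05119948 0.00839228]
((0.5541433691978455, 0.1579071283340454), 0.015554772689938545)
```

View pics/w4.png

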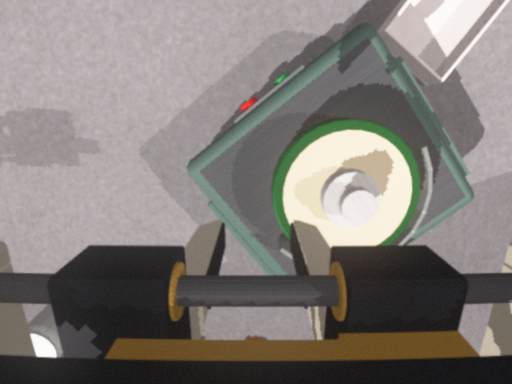

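Emit:
drive_tool:
  steps: "0.07 -0.3 0 0 0 0 0.1;0.14 -0.6 0 0 0 0 0.1;0.21 -0.92 0 0 0 0 0.1"

```text
time_s: 8.32
tool_pos: [0.519, 0.021, 0.2354]
tcp_rot: [-0.305, 0.637, 0.304, 0.639]
contact_force: [0.5, -0.5, -0.1]
width: 0.0511
```

Emit:
drive_tool:
  steps: "0.07 -0.3 0 0 0 0 0.1;0.14 -0.6 0 0 0 0 0.1;0.21 -0.92 0 0 0 0 0.1"

```text
time_s: 8.7
tool_pos: [0.5366, -0.0526, 0.2348]
tcp_rot: [-0.305, 0.637, 0.304, 0.639]
contact_force: [0.2, 0.1, -0.2]
width: 0.0517
```

Emit:
drive_tool:
  steps: "0.07 -0.3 0 0 0 0 0.1;0.14 -0.6 0 0 0 0 0.1;0.21 -0.92 0 0 0 0 0.1"

```text
time_s: 9.07
tool_pos: [0.5543, -0.1262, 0.2341]
tcp_rot: [-0.306, 0.637, 0.305, 0.639]
contact_force: [-0.6, 0.4, -0.9]
width: 0.0512
```

Emit:
drive_tool:
  steps: "0.07 -0.3 0 0 0 0 0.1;0.14 -0.6 0 0 0 0 0.1;0.21 -0.92 0 0 0 0 0.1;0.21 -0.92 0 0 0 0 0.1;0.21 -0.92 0 0 0 0 0.1"

```text
time_s: 9.7
tool_pos: [0.5711, -0.1996, 0.2338]
tcp_rot: [-0.305, 0.637, 0.305, 0.639]
contact_force: [-0.0, 1.1, -0.2]
width: 0.0511
```

```bash
cat > clip.py <<'E'
from h import *
c=cap('wrist','w5.png'); s=manip.state(); M=R.from_quat(s['tcp_rot']).as_matrix()
print(s['tool_pos'],'jaw yaw',np.degrees(np.arctan2(M[1,2],M[0,2])),M[:,0],s['width'])
im=c['img']; hsv=cv2.cvtColor(im,cv2.COLOR_RGB2HSV)
m=cv2.inRange(hsv,(3,150,90),(18,255,255)); k,l,st,ce=cv2.connectedComponentsWithStats(m)
for i in range(1,k):
    if st[i,4]<100: continue
    v,u=np.nonzero(l==i); D=pts(c,np.c_[u,v])
    if np.median(D[:,2])>.03: continue
    g=D[(D[:,2]>.0135)&(D[:,2]<.02)]; 
    if len(g)<20: continue
    r=cv2.minAreaRect((g[:,:2]*1000).astype(np.float32))
    a=D[D[:,2]<.009]
    ra=cv2.minAreaRect((D[:,:2]*1000).astype(np.float32))
    print(ce[i].round(),st[i,4],'top',np.median(g[:,2]).round(4),np.round(r[0],1),np.round(r[1],1),round(r[2],1),'all',np.round(ra[0],1),np.round(ra[1],1),round(ra[2],1),'arms',a.mean(0).round(4))
    d=a.mean(0)-g.mean(0); print('yaw',np.degrees(np.arctan2(d[1],d[0])))
E
python3 clip.py
```

```text
[ 0.57109616 -0.19929451  0.23394776] jaw yaw 51.16324032402551 [ 2.55118586e-03  6.63752629e-04 -9.99996525e-01] 0.05107125115725545
[260. 128.] 687 top 0.0163 [ 545.6 -173.1] [11.1 24.6] 51.4 all [ 532.  -162.9] [38.6 58.3] 53.4 arms [ 0.5266 -0.1586  0.0054]
yaw 143.4314464586435
[307. 186.] 626 top 0.0163 [ 620.3 -175.5] [24.7 11.7] 52.8 all [ 589.4 -165.1] [146.4  54. ] 10.8 arms [ 0.6335 -0.1561  0.0052]
yaw 54.51547711686018
[398. 210.] 631 top 0.016 [747.1 -76.1] [25.9 12.5] 33.9 all [ 646.4 -122.9] [271.2  41.4] 21.1 arms [ 0.7275 -0.0902  0.0048]
yaw -144.12238718557214
[240. 231.] 535 top 0.0163 [ 616.  -256.6] [12.1 26.4] 30.1 all [ 584.9 -219.2] [ 39.4 193.3] 35.8 arms [ 0.6263 -0.2777  0.0052]
yaw -64.074796500064
```

View pics/w5.png

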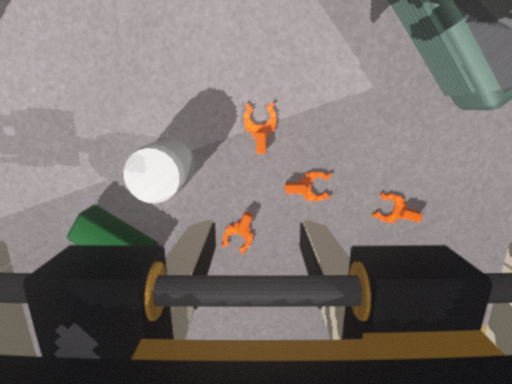

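Emit:
drive_tool:
  steps: "-0.16 0.16 -0.4 0 0 0.03 0.1;-0.32 0.325 -0.8 0 0 0.03 0.1;-0.32 0.325 -1 0 0 0.03 0.1"

```text
time_s: 10.12
tool_pos: [0.5441, -0.1715, 0.1521]
tcp_rot: [-0.313, 0.634, 0.314, 0.634]
contact_force: [-0.5, -0.6, -0.6]
width: 0.0511
```

Emit:
drive_tool:
  steps: "0 0 -0.5 0 0 0 0.1;0 0 -1 0 0 0 0.1;0 0 -1 0 0 0 0.1;0 0 -1 0 0 0 0.1"

```text
time_s: 10.62
tool_pos: [0.5455, -0.172, 0.074]
tcp_rot: [-0.313, 0.633, 0.313, 0.635]
contact_force: [0.1, -0.3, 1.6]
width: 0.0512
```

```bash
sed -i s/w5.png/w6.png/ clip.py; python3 clip.py
```

```text
[ 0.54597472 -0.17222317  0.07466875] jaw yaw 52.615629935227595 [ 3.44535340e-03  6.03731204e-04 -9.99993883e-01] 0.051016962440890996
[256. 191.] 1871 top 0.0163 [ 545.9 -173. ] [11.9 25.5] 52.2 all [ 520.7 -153.6] [38.8 88.7] 49.6 arms [ 0.5264 -0.1587  0.0054]
yaw 143.45798314586224
```

View pics/w6.png

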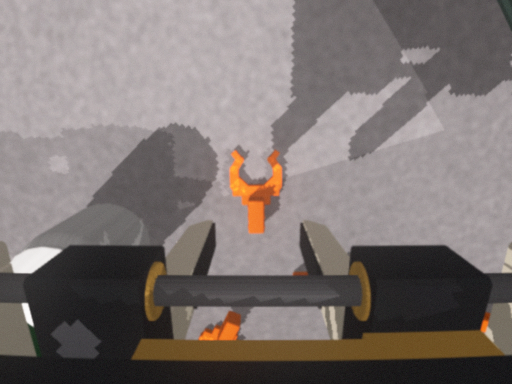

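The clip's grip at (256,214) lies centred between the jaws, so I can descend.

Emit:
drive_tool:
  steps: "0 0 -0.3 0 0 0 0.1;0 0 -0.55 0 0 0 0.1;0 0 -0.65 0 0 0 0.1;0 0 -0.65 0 0 0 0.1;0 0 -0.65 0 0 0 0.1"

```text
time_s: 11.3
tool_pos: [0.5465, -0.1725, 0.0234]
tcp_rot: [-0.314, 0.632, 0.313, 0.635]
contact_force: [0.3, 0.1, 0.5]
width: 0.0511
```

Emit:
drive_tool:
  steps: "0 0 -0.025 0 0 0 0.1;0 0 -0.025 0 0 0 -0.4;0 0 -0.025 0 0 0 -1;0 0 -0.025 0 0 0 -1;0 0 -0.025 0 0 0 -1;0 0 -0.025 0 0 0 -1"
  squeeze: 40

```text
time_s: 12.05
tool_pos: [0.5465, -0.1725, 0.0214]
tcp_rot: [-0.314, 0.632, 0.313, 0.635]
contact_force: [-0.2, 0.1, 1.1]
width: 0.0182
```

Emit:
drive_tool:
  steps: "0 0 0 0 0 0 -1;0 0 0 0 0 0 -1;0 0 0.1 0 0 0 -1;0 0 0.5 0 0 0 -1;0 0 1 0 0 0 -1;0 0 1 0 0 0 -1;0 0 1 0 0 0 -1"

```text
time_s: 12.92
tool_pos: [0.5464, -0.1724, 0.1013]
tcp_rot: [-0.314, 0.632, 0.313, 0.635]
contact_force: [-0.3, 0.1, -0.1]
width: 0.0184
```

```bash
cat > held.py <<'E'
from h import *
import sys
c=cap('wrist',sys.argv[1]); s=manip.state(); M=R.from_quat(s['tcp_rot']).as_matrix(); T=s['tool_pos']
print(T,'jaw yaw',np.degrees(np.arctan2(M[1,2],M[0,2])),M[:,0],s['width'],s['contact_force'])
im=c['img']; hsv=cv2.cvtColor(im,cv2.COLOR_RGB2HSV)
m=cv2.inRange(hsv,(3,150,90),(18,255,255)); v,u=np.nonzero(m); D=pts(c,np.c_[u,v])
q=(np.hypot(*(D-T)[:,:2].T)<.08)&(abs(D[:,2]-T[2])<.04); D=D[q]
zz=D[:,2]-T[2]; print('z rel hist',np.histogram(zz,bins=np.arange(-.04,.04,.004)))
a=D[zz<-.01]; ax=np.array([M[1,2],M[0,2]])*[-1,1]  # clip x = jaw yaw+90
al=(D-T)[:,:2]@ax; la=(D-T)[:,:2]@np.array([M[0,2],M[1,2]])
k=zz<-.008
print('plate: along',al[k].min(),al[k].max(),'lat',la[k].min(),la[k].max(),'z',np.median(D[k,2]))
g=~k; print('grip along',al[g].min(),al[g].max(),'lat',la[g].min(),la[g].max(),np.median(D[g,2]))
A=np.c_[al[k],la[k],np.ones(k.sum())]; print('plane slopes',np.linalg.lstsq(A,D[k,2],rcond=None)[0])
kt=k&(al>.045); print('tips lat',la[kt&(la<0)].max(),la[kt&(la>0)].min())
E
python3 held.py w7.png
```

```text
[ 0.54574196 -0.17216899  0.10038841] jaw yaw 52.61137878660951 [ 2.82757964e-03  8.48792396e-04 -9.99995642e-01] 0.018006029943395677 [-0.65065241  0.22372478 -0.78122177]
z rel hist (array([   0,    0,    0,    0,    0,  431, 1646,   52,  491,  378,    0,
          0,    0,    0,    0,    0,    0,    0,    0]), array([-4.00000000e-02, -3.60000000e-02, -3.20000000e-02, -2.80000000e-02,
       -2.40000000e-02, -2.00000000e-02, -1.60000000e-02, -1.20000000e-02,
       -8.00000000e-03, -4.00000000e-03, -3.46944695e-17,  4.00000000e-03,
        8.00000000e-03,  1.20000000e-02,  1.60000000e-02,  2.00000000e-02,
        2.40000000e-02,  2.80000000e-02,  3.20000000e-02,  3.60000000e-02]))
plate: along -0.008621865460660705 0.047453730133484806 lat -0.019376443278566757 0.01900134582581608 z 0.08492890637123862
grip along -0.012903027885840506 0.012524564106621401 lat -0.005289089630440387 0.006659037124811454 0.09626639985015562
plane slopes [-0.04037247  0.00064812  0.08600014]
tips lat -0.014331509380673759 0.012147952563169752
```

View pics/w7.png

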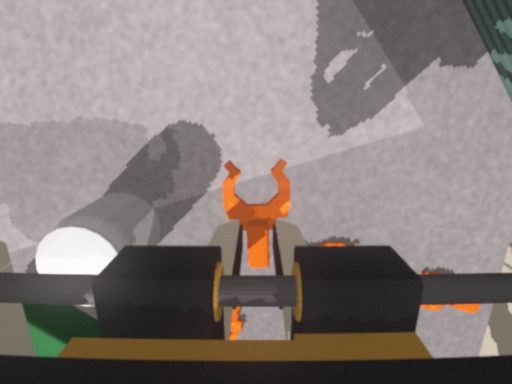

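```bash
cat >> held.py <<'E'
for it in range(3):
    x=np.linalg.lstsq(A,D[k,2],rcond=None)[0]; res=D[k,2]-A@x; w=res>np.percentile(res,30)if it==0 else abs(res)<.0015
    A2=A[w]; x=np.linalg.lstsq(A2,D[k,2][w],rcond=None)[0]; res=D[k,2]-A@x
    print('robust',x,w.sum(),res[w].std())
    keep=np.where(k)[0][abs(res)<.002]; k=np.zeros_like(k); k[keep]=True; A=np.c_[al[k],la[k],np.ones(k.sum())]
for lo in np.arange(.0,.05,.005):
    w=k&(al>lo)&(al<lo+.005)
    if w.sum()>5: print(round(lo,3),w.sum(),np.median(D[w,2]).round(4),la[w].min().round(4),la[w].max().round(4))
    w=g&(al-.015>lo-.03)&(al-.015<lo-.025)
gg=g&(D[:,2]>np.median(D[g,2])-.002); B=np.c_[al[gg],la[gg],np.ones(gg.sum())]; print('grip top',np.linalg.lstsq(B,D[gg,2],rcond=None)[0],gg.sum())
r=cv2.minAreaRect((np.c_[al,la][gg]*1000).astype(np.float32)); print(r)
E
python3 held.py w8.png | tail -18
```

```text
plate: along -0.008181960814935706 0.04753315560368085 lat -0.019504761583664095 0.019025570204070526 z 0.08408161820504337
grip along -0.012674630176867182 0.013077325740165626 lat -0.0053697257456711885 0.006571111866359871 0.09535483664774713
plane slopes [-0.03971239  0.0018234   0.08514585]
tips lat -0.014446700792338472 0.012016079119130763
robust [-0.05451812  0.00331544  0.08594345] 1493 0.0010539192504294553
robust [-0.02167018  0.0010462   0.08460142] 1965 0.0005966673085888284
robust [-0.02112715  0.00087394  0.08458724] 1962 0.0005940543642908143
0.005 54 0.0845 -0.0092 0.0103
0.01 273 0.0844 -0.0174 0.0173
0.015 491 0.0842 -0.0189 0.0184
0.02 389 0.0841 -0.019 0.019
0.025 207 0.084 -0.0195 0.0188
0.03 188 0.0839 -0.0194 0.0188
0.035 181 0.0838 -0.0179 0.0179
0.04 166 0.0837 -0.0179 0.0155
0.045 43 0.0836 -0.0173 0.016
grip top [-0.0227392   0.00986693  0.09535581] 845
((0.20206356048583984, 0.7591705322265625), (11.805289268493652, 25.551206588745117), 88.6032485961914)
```

Emit:
drive_tool:
  steps: "0.08 0.29 0.4 0 0 0 -1;0.16 0.58 0.8 0 0 0 -1;0.24 0.88 1 0 0 0 -1"

```text
time_s: 13.4
tool_pos: [0.5649, -0.1011, 0.1805]
tcp_rot: [-0.313, 0.633, 0.313, 0.635]
contact_force: [0.9, -0.7, -0.1]
width: 0.0181
```

Emit:
drive_tool:
  steps: "0.08 0.29 0.2 0 0 0 -1;0.16 0.58 0.4 0 0 0 -1;0.24 0.88 0.4 0 0 0 -1"

```text
time_s: 13.78
tool_pos: [0.5845, -0.03, 0.2127]
tcp_rot: [-0.313, 0.633, 0.313, 0.635]
contact_force: [-0.7, 0.6, -1.1]
width: 0.018
```

Emit:
drive_tool:
  steps: "0.08 0.29 0 0 0 0 -1;0.16 0.58 0 0 0 0 -1;0.24 0.88 0 0 0 0 -1"

```text
time_s: 14.15
tool_pos: [0.603, 0.0412, 0.2109]
tcp_rot: [-0.313, 0.634, 0.314, 0.634]
contact_force: [0.2, -1.6, 0.8]
width: 0.0181
```

Emit:
drive_tool:
  steps: "0.08 0.29 0 0 0 0 -1;0.16 0.58 0 0 0 0 -1;0.24 0.86 0 0 0 0 -1;0.24 0.86 0 0 0 0 -1;0.24 0.86 0 0 0 0 -1"

```text
time_s: 14.78
tool_pos: [0.6222, 0.1099, 0.2107]
tcp_rot: [-0.313, 0.634, 0.314, 0.634]
contact_force: [-0.5, 0.1, -0.9]
width: 0.0182
```

```bash
python3 held.py w9.png|grep -v hist; sed -i s/w4.png/w10.png/ hub.py; python3 hub.py
```

```text
[0.62218573 0.10954771 0.2107342 ] jaw yaw 52.57299511522283 [-8.61969756e-04  7.60098307e-04 -9.99999340e-01] 0.018255424088050098 [ 0.07987393 -0.00714576 -0.7764611 ]
          0,    0,    0,    0,    0,    0,    0,    0]), array([-4.00000000e-02, -3.60000000e-02, -3.20000000e-02, -2.80000000e-02,
       -2.40000000e-02, -2.00000000e-02, -1.60000000e-02, -1.20000000e-02,
       -8.00000000e-03, -4.00000000e-03, -3.46944695e-17,  4.00000000e-03,
        8.00000000e-03,  1.20000000e-02,  1.60000000e-02,  2.00000000e-02,
        2.40000000e-02,  2.80000000e-02,  3.20000000e-02,  3.60000000e-02]))
plate: along -0.007623816003099247 0.04821585708507284 lat -0.019306506461018967 0.01962074430385038 z 0.1943508373694245
grip along -0.012134316053746316 0.013604958841242722 lat -0.005226328173746617 0.006743196125923618 0.20560978048368406
plane slopes [-0.04300704 -0.00153738  0.19553759]
tips lat -0.01362413861438648 0.011668766603856233
robust [-0.0626826  -0.00022515  0.19652317] 1524 0.0012189133164815698
robust [-0.01935294 -0.00277092  0.19487046] 1944 0.0005919484940072377
robust 
[... 362 characters left out ...]
985  0.00503313  0.20559455] 852
((0.717193603515625, 0.7515664100646973), (11.827552795410156, 25.638866424560547), 89.52410888671875)
[0.56282537 0.1553786  0.35832374] [0.62221389 0.10938803 0.21084755]
(0, 0.012) [0.1549 0.1558 0.1567] 1080 [252.8962963  100.05648148]
(0.018, 0.023) [0.1364 0.1373 0.1381] 1279 [253.37294762 100.10633307]
(0.03, 0.06) [0.1214 0.1223 0.1232] 14433 [253.79034158  94.05050925]
0.151 [0.55547178 0.15851231 0.15569404] [0.5555647  0.15845398 0.15597774] [0.02968013 0.02937708 0.00540735]
0.131 [0.55564849 0.15857025 0.13722591] [0.5557169  0.15855722 0.13707802] [0.05139924 0.05121385 0.00493927]
((0.5554373264312744, 0.15824897587299347), 0.01503866445273161)
```

View pics/w10.png

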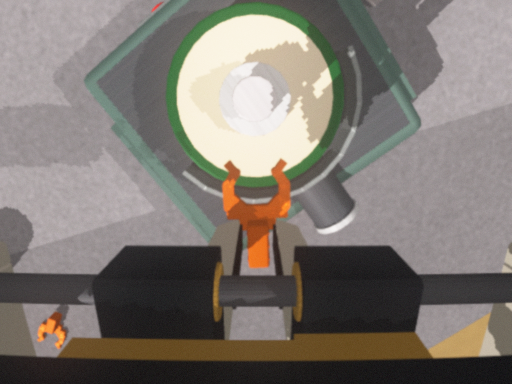

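Wrist view: the spindle centre at (253,100) lies dead ahead of the clip mouth (256,165), with about 2 mm lateral correction needed. Next I descend behind the hub and advance above its face.

Emit:
drive_tool:
  steps: "-0.015 -0.02 -0.2 0 0 0 -1;-0.015 -0.02 -0.5 0 0 0 -1;-0.015 -0.02 -0.6 0 0 0 -1;-0.015 -0.02 -0.6 0 0 0 -1;-0.11 0.05 -0.6 0 0 0 -1;-0.2 0.12 -0.6 0 0 0 -1;-0.2 0.12 -0.6 0 0 0 -1"

```text
time_s: 15.75
tool_pos: [0.6059, 0.1198, 0.1636]
tcp_rot: [-0.313, 0.634, 0.314, 0.634]
contact_force: [0.6, -0.1, -0.6]
width: 0.0181
```

```bash
cat > rel.py <<'E'
from h import *
import sys
c=cap('wrist',sys.argv[1]); s=manip.state(); M=R.from_quat(s['tcp_rot']).as_matrix(); T=s['tool_pos']
print('T',T,'F',s['contact_force'])
j=np.array([M[0,2],M[1,2]]); ax=np.array([-j[1],j[0]])
uu,vv=np.meshgrid(range(0,512),range(0,384)); uv=np.c_[uu.ravel(),vv.ravel()]; D=pts(c,uv)
r=np.hypot(D[:,0]-.5556,D[:,1]-.1584); col=c['img'].reshape(-1,3).astype(int); grey=np.ptp(col,axis=1)<40
q=(r<.02)&(D[:,2]>.1525)&(D[:,2]<.16)&grey; h=cv2.convexHull(uv[q].astype(np.int32))[:,0]; P=plane(c,h+0.,.1557)
(ce,rad)=cv2.minEnclosingCircle(((P[:,:2]-[.5556,.1584])*1000).astype(np.float32)); ce=np.array(ce)/1000+[.5556,.1584]
print('spindle',ce,rad,'hubz',np.median(D[(r>.02)&(r<.024)&grey&(D[:,2]<.15),2]))
hsv=cv2.cvtColor(c['img'],cv2.COLOR_RGB2HSV).reshape(-1,3)
o=(hsv[:,0]>=3)&(hsv[:,0]<=18)&(hsv[:,1]>150)&(hsv[:,2]>90)&(np.hypot(*(D-T)[:,:2].T)<.08)&(D[:,2]<T[2]-.01)&(D[:,2]>T[2]-.022)
al=(D-T)[:,:2]@ax; la=(D-T)[:,:2]@j
w=o&(al>.015)&(al<.03); print('clip front',np.percentile(al[o],99.7),'lat mid',(np.percentile(la[w],.5)+np.percentile(la[w],99.5))/2,'topz',np.median(D[o,2]),'rear/front z',np.median(D[o&(al<.02),2]),np.median(D[o&(al>.035),2]))
d=ce-T[:2]; print('axis along',d@ax,'lat',d@j)
E
python3 rel.py w11.png
python3 - <<'E'
from h import *
cap('scene','s11.png')
im=cv2.imread('pics/s11.png')[120:220,260:390]; cv2.imwrite('pics/s11c.png',cv2.resize(im,None,fx=6,fy=6,interpolation=cv2.INTER_CUBIC))
E
```

```text
T [0.60612463 0.11948036 0.16346165] F [ 0.0067914   0.58151529 -1.74164471]
spindle [0.55571899 0.15837459] 14.862526893615723 hubz 0.13724952407540236
clip front 0.0476225195111664 lat mid -3.483169413039458e-05 topz 0.1472858442088626 rear/front z 0.14752974810178845 0.1470672286766798
axis along 0.06366637855022889 lat 0.0002816116656715959
```

View pics/w11.png

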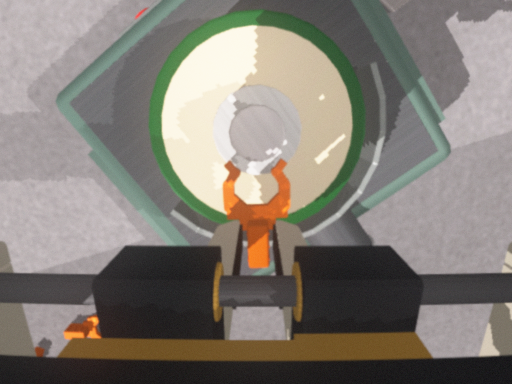

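View pics/s11c.png

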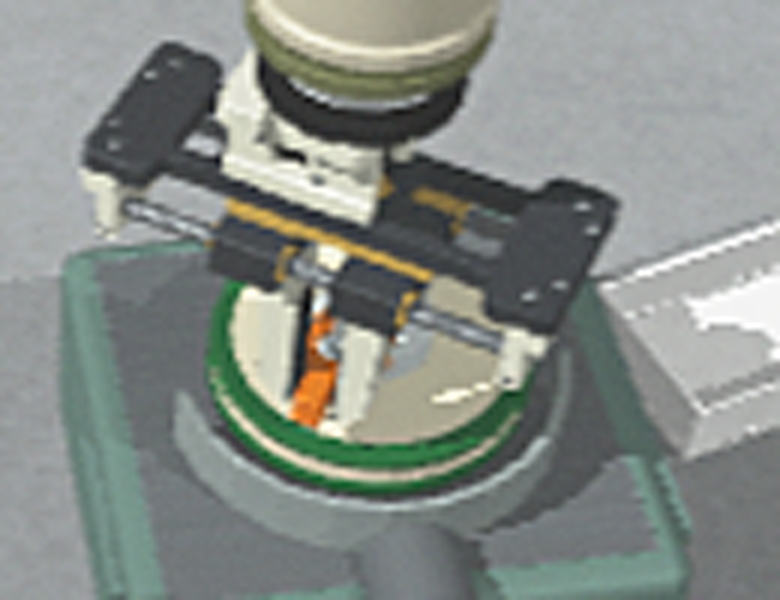

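Emit:
drive_tool:
  steps: "0 0 -0.03 0 0 0 -1;0 0 -0.05 0 0 0 -1;0 0 -0.05 0 0 0 -1"

```text
time_s: 16.23
tool_pos: [0.6062, 0.1191, 0.159]
tcp_rot: [-0.313, 0.634, 0.313, 0.634]
contact_force: [0.0, 0.3, 0.1]
width: 0.0181
```

Emit:
drive_tool:
  steps: "0 0 -0.01 0 0 0 -1;0 0 -0.01 0 0 0 -1"

```text
time_s: 16.48
tool_pos: [0.6062, 0.1191, 0.158]
tcp_rot: [-0.313, 0.634, 0.313, 0.634]
contact_force: [0.0, -0.3, -1.2]
width: 0.0186
```

Emit:
drive_tool:
  steps: "0 0 -0.008 0 0 0 -1;0 0 -0.008 0 0 0 -1"

```text
time_s: 16.73
tool_pos: [0.6062, 0.1191, 0.1574]
tcp_rot: [-0.313, 0.634, 0.313, 0.634]
contact_force: [-0.8, 0.1, -0.2]
width: 0.0183
```

```bash
python3 rel.py w12.png
```

```text
T [0.60615173 0.11907687 0.15739524] F [ 0.2988177  -0.1059102  -0.84544298]
spindle [0.55566073 0.15843719] 14.863960266113281 hubz 0.137294551377999
clip front 0.04718942066436149 lat mid -0.00019419407277932593 topz 0.14178144602257173 rear/front z 0.14158637920683403 0.14218423493880045
axis along 0.064017590737493 lat 0.0005693364837975835
```

Emit:
drive_tool:
  steps: "0 0.006 0.01 0 0 0 -1;-0.047 0.044 0.01 0 0 0 -1;-0.094 0.082 0.01 0 0 0 -1;-0.094 0.082 0.01 0 0 0 -1"

```text
time_s: 17.27
tool_pos: [0.5983, 0.126, 0.1582]
tcp_rot: [-0.313, 0.634, 0.314, 0.634]
contact_force: [0.2, 0.5, -0.6]
width: 0.0181
```

```bash
python3 rel.py w13.png
```

```text
T [0.59843605 0.12584283 0.15824068] F [0.03949338 0.08269663 0.01481539]
spindle [0.55557878 0.15842346] 14.813372611999512 hubz 0.13723202980418686
clip front 0.0459916264312496 lat mid -0.000135034133350748 topz 0.14223630106366947 rear/front z 0.14229153550949875 0.14233329625738964
axis along 0.05383511537604134 lat -0.00015378969982556397
```

View pics/w13.png

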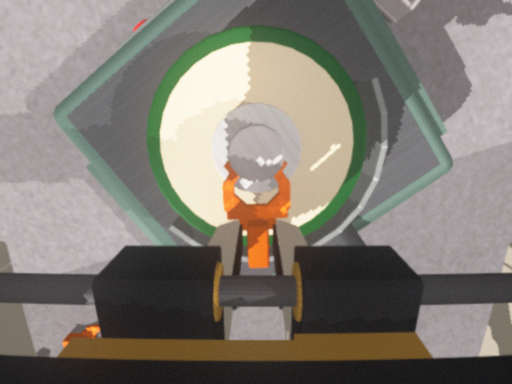

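Emit:
drive_tool:
  steps: "-0.02 0.015 0.006 0 0 0 -1;-0.04 0.03 0.006 0 0 0 -1;-0.04 0.03 0.006 0 0 0 -1"

```text
time_s: 17.7
tool_pos: [0.5951, 0.1284, 0.1587]
tcp_rot: [-0.313, 0.634, 0.314, 0.634]
contact_force: [0.3, -0.5, -0.4]
width: 0.0186
```

Emit:
drive_tool:
  steps: "-0.015 0.011 0 0 0 0 -1;-0.015 0.011 0 0 0 0 -1;-0.015 0.011 0 0 0 0 -1"

```text
time_s: 18.08
tool_pos: [0.5941, 0.1293, 0.1589]
tcp_rot: [-0.313, 0.634, 0.314, 0.634]
contact_force: [0.9, 1.4, -0.0]
width: 0.0181
```

Emit:
drive_tool:
  steps: "-0.015 0.011 0 0 0 0 -1;-0.015 0.011 0 0 0 0 -1;-0.015 0.011 0 0 0 0 -1"

```text
time_s: 18.45
tool_pos: [0.5935, 0.1299, 0.1592]
tcp_rot: [-0.313, 0.633, 0.313, 0.634]
contact_force: [5.6, -2.3, 0.4]
width: 0.0178
```

Emit:
drive_tool:
  steps: "-0.018 0.014 -0.006 0 0 0 -1;-0.018 0.014 -0.006 0 0 0 -1"

```text
time_s: 18.7
tool_pos: [0.5931, 0.1303, 0.1594]
tcp_rot: [-0.314, 0.633, 0.312, 0.635]
contact_force: [5.4, -3.8, -0.9]
width: 0.0179
```

```bash
python3 rel.py w14.png; python3 held.py w14b.png | tail -13
python3 - <<'E'
from h import *
cap('scene','s14.png')
im=cv2.imread('pics/s14.png')[130:210,270:370]; cv2.imwrite('pics/s14c.png',cv2.resize(im,None,fx=7,fy=7,interpolation=cv2.INTER_CUBIC))
E
```

```text
T [0.59306798 0.13030915 0.15937007] F [ 5.78218765 -3.84296172  0.07008486]
spindle [0.55553864 0.15849718] 14.91021728515625 hubz 0.13725100782380492
clip front 0.043475404781233955 lat mid -3.9154597623982865e-05 topz 0.14297368322296503 rear/front z 0.14317683748415005 0.14247066300988792
axis along 0.04693420727611953 lat -0.0004330762895654968
[0.59310316 0.13031442 0.15939143] jaw yaw 52.559118787281804 [ 3.65631713e-03 -2.51262477e-04 -9.99993284e-01] 0.01844601896739788 [ 5.48760743 -4.06235929  0.01528432]
z rel hist (array([   5,    0,    0,    0,    9, 1301,  441,   47,  815,   59,    0,
          0,    0,    0,    0,    0,    0,    0,    0]), array([-4.00000000e-02, -3.60000000e-02, -3.20000000e-02, -2.80000000e-02,
       -2.40000000e-02, -2.00000000e-02, -1.60000000e-02, -1.20000000e-02,
       -8.00000000e-03, -4.00000000e-03, -3.46944695e-17,  4.00000000e-03,
        8.00000000e-03,  1.20000000e-02,  1.60000000e-02,  2.00000000e-02,
        2.40000000e-02,  2.80000000e-02,  3.20000000e-02,  3.60000000e-02]))
plate: along -0.021756415623128106 0.04661518190932955 lat -0.0194264199741306 0.0189554779009905 z 0.14294339016170543
grip along -0.012520680940287047 0.013300602948126803 lat -0.00560515332357638 0.007039618869802406 0.15442225710632757
plane slopes [-0.01436682  0.00129765  0.14333151]Traceback (most recent call last):
  File "held.py", line 15, in <module>
    kt=k&(al>.045); print('tips lat',la[kt&(la<0)].max(),la[kt&(la>0)].min())
                                     ~~~~~~~~~~~~~~~~~^^
    return umr_maximum(a, axis, None, out, keepdims, initial, where)
ValueError: zero-size array to reduction operation maximum which has no identity
```

View pics/w14.png

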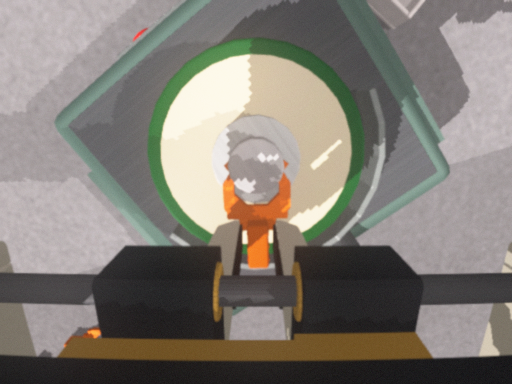

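Emit:
drive_tool:
  steps: "-0.026 0.014 -0.01 0 0 0 -1;-0.026 0.014 -0.01 0 0 0 -1"

```text
time_s: 19.1
tool_pos: [0.5923, 0.1307, 0.1594]
tcp_rot: [-0.314, 0.632, 0.311, 0.636]
contact_force: [6.8, -3.8, 0.0]
width: 0.0183
```

Emit:
drive_tool:
  steps: "-0.026 0.019 -0.01 0 0 0 -1;-0.026 0.019 -0.01 0 0 0 -1"

```text
time_s: 19.35
tool_pos: [0.5916, 0.1312, 0.1594]
tcp_rot: [-0.315, 0.631, 0.31, 0.637]
contact_force: [6.9, -4.1, -0.8]
width: 0.0185
```

```bash
python3 rel.py w15.png; cat > tilt.py <<'E'
from h import *
s=manip.state(); M=R.from_quat(s['tcp_rot']).as_matrix(); a=M[:,0]; v=np.cross(a,[0,0,-1]); print('a',a.round(4),'yaw',np.degrees(np.arctan2(M[1,2],M[0,2])).round(2),'turn units to level',(np.degrees(v)/45).round(4))
E
python3 tilt.py
```

```text
T [0.59158725 0.13124898 0.15943226] F [ 7.98797255 -3.56720376 -0.99320077]
spindle [0.55544458 0.15843039] 14.86136531829834 hubz 0.13726488766383965
clip front 0.04623329014438874 lat mid -5.5781476534504104e-05 topz 0.14298830732655643 rear/front z 0.1432338687957917 0.14250798433134232
axis along 0.045220509086143 lat -0.00043842339813798673
a [ 0.0099 -0.0024 -0.9999] yaw 52.5 turn units to level [0.003  0.0126 0.    ]
```

Emit:
drive_tool:
  steps: "-0.026 0.017 -0.006 0.003 0.013 0 -1;-0.026 0.017 -0.006 0.003 0.013 0 -1"

```text
time_s: 19.65
tool_pos: [0.5909, 0.1317, 0.1598]
tcp_rot: [-0.313, 0.634, 0.312, 0.635]
contact_force: [7.7, -3.3, -0.4]
width: 0.0181
```

Emit:
drive_tool:
  steps: "-0.026 0.018 -0.006 0.001 0.005 0 -1;-0.026 0.018 -0.006 0.001 0.005 0 -1"

```text
time_s: 19.9
tool_pos: [0.59, 0.1323, 0.1601]
tcp_rot: [-0.313, 0.634, 0.312, 0.635]
contact_force: [6.7, -3.8, 0.9]
width: 0.0184
```

```bash
python3 rel.py w16.png;python3 tilt.py
```

```text
T [0.59001137 0.13238029 0.1600745 ] F [ 6.66093381 -3.16102031 -0.86318902]
spindle [0.55549914 0.15843379] 14.83576774597168 hubz 0.13724199886457758
clip front 0.04670037233390894 lat mid 3.2597576282395596e-05 topz 0.14341905720447942 rear/front z 0.14375038455102834 0.14261973110027867
axis along 0.04324030604276672 lat -0.00039320315037285296
a [ 0.0015 -0.0012 -1.    ] yaw 52.43 turn units to level [0.0015 0.0019 0.    ]
```

Emit:
drive_tool:
  steps: "-0.01 0.008 -0.018 0 0 0 -1;-0.028 0.018 -0.018 0.001 0.008 0 -1;-0.028 0.018 -0.018 0.001 0.008 0 -1"

```text
time_s: 20.32
tool_pos: [0.5884, 0.1334, 0.1591]
tcp_rot: [-0.312, 0.636, 0.313, 0.633]
contact_force: [5.1, -2.3, -0.4]
width: 0.0183
```

Emit:
drive_tool:
  steps: "-0.026 0.018 -0.012 0.001 0.005 0 -1;-0.026 0.018 -0.012 0.001 0.005 0 -1"

```text
time_s: 20.58
tool_pos: [0.5863, 0.1349, 0.1582]
tcp_rot: [-0.311, 0.637, 0.313, 0.632]
contact_force: [2.1, -0.8, -0.1]
width: 0.0179
```

```bash
python3 rel.py w17.png;python3 tilt.py
```

```text
T [0.58632257 0.13492369 0.15821684] F [ 1.82101082 -1.03037356  0.51966081]
spindle [0.55524088 0.15864795] 14.683547019958496 hubz 0.13727536408638136
clip front 0.047291375937211805 lat mid -6.855038324802762e-05 topz 0.14232413129894078 rear/front z 0.14229514059698442 0.1424025097369889
axis along 0.03910060313349362 lat -0.00015863600781815682
a [-7.3e-03  1.0e-04 -1.0e+00] yaw 52.41 turn units to level [-0.0002 -0.0094 -0.    ]
```

Emit:
drive_tool:
  steps: "-0.015 0.011 0.004 0 -0.009 0 -1;-0.03 0.023 0.004 0 -0.009 0 -1;-0.03 0.023 0.004 0 -0.009 0 -1"

```text
time_s: 21.0
tool_pos: [0.5831, 0.1373, 0.1582]
tcp_rot: [-0.312, 0.635, 0.313, 0.634]
contact_force: [-0.5, 2.3, -0.4]
width: 0.0183
```

Emit:
drive_tool:
  steps: "-0.015 0.011 0 0 0 0 -1;-0.015 0.011 0 0 0 0 -1;-0.015 0.011 0 0 0 0 -1"

```text
time_s: 21.38
tool_pos: [0.5817, 0.1383, 0.1582]
tcp_rot: [-0.312, 0.635, 0.313, 0.634]
contact_force: [-0.2, 0.6, 1.2]
width: 0.0186
```

Emit:
drive_tool:
  steps: "-0.015 0.011 0 0 0 0 -1;-0.015 0.011 0 0 0 0 -1;-0.015 0.011 0 0 0 0 -1"

```text
time_s: 21.75
tool_pos: [0.5811, 0.1386, 0.1584]
tcp_rot: [-0.312, 0.635, 0.312, 0.634]
contact_force: [4.9, -2.6, -1.0]
width: 0.0179
```

Emit:
drive_tool:
  steps: "-0.018 0.013 0 0 0 0 -1;-0.018 0.013 0 0 0 0 -1;-0.018 0.013 0 0 0 0 -1"

```text
time_s: 22.12
tool_pos: [0.5809, 0.1387, 0.1587]
tcp_rot: [-0.313, 0.634, 0.312, 0.635]
contact_force: [7.1, -4.0, -2.1]
width: 0.0185
```

```bash
python3 rel.py w18.png;python3 tilt.py
```

```text
T [0.58089725 0.13866151 0.15871584] F [ 6.81581396 -3.44774804 -2.23555629]
spindle [0.55496295 0.15871116] 14.653914451599121 hubz 0.13726289308595904
clip front 0.047414670555003965 lat mid -0.0001063943000310253 topz 0.14250733954448888 rear/front z 0.1427285177486181 0.14230984695809962
axis along 0.032780693227839934 lat 5.1198199373918234e-05
a [ 0.0016 -0.001  -1.    ] yaw 52.38 turn units to level [0.0013 0.0021 0.    ]
```

View pics/w18.png

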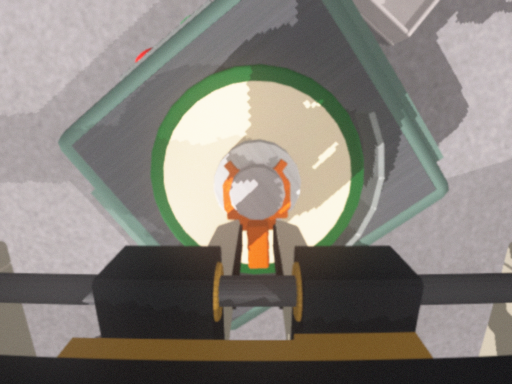

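Seated: the spindle sits at (258,192) centred in the C, with a hard stop at 8 N. Now I release.

Emit:
drive_tool:
  steps: "0.003 -0.002 -0.003 0 0 0 -1;0.003 -0.002 -0.003 0 0 0 -0.5;0.003 -0.002 -0.003 0 0 0 0;0.003 -0.002 -0.003 0 0 0 0;0.003 -0.002 0.1 0 0 0 0;0.003 -0.002 0.5 0 0 0 0;0.003 -0.002 1 0 0 0 0;0.003 -0.002 1 0 0 0 0"

```text
time_s: 23.18
tool_pos: [0.5834, 0.1389, 0.2441]
tcp_rot: [-0.314, 0.631, 0.311, 0.638]
contact_force: [0.1, 0.3, -0.1]
width: 0.0465
```

```bash
cat > fin.py <<'E'
from h import *
import sys
c=cap('wrist',sys.argv[1]); s=manip.state(); T=s['tool_pos']; print(T,s['contact_force'],s['width'])
uu,vv=np.meshgrid(range(0,512),range(0,384)); uv=np.c_[uu.ravel(),vv.ravel()]; D=pts(c,uv)
hsv=cv2.cvtColor(c['img'],cv2.COLOR_RGB2HSV).reshape(-1,3)
A=np.array([.5556,.1584]); r=np.hypot(*(D[:,:2]-A).T)
o=(hsv[:,0]>=3)&(hsv[:,0]<=18)&(hsv[:,1]>150)&(hsv[:,2]>90)&(r<.07)&(D[:,2]<.17)&(D[:,2]>.13)
y=np.radians(142.5); ax=np.array([np.cos(y),np.sin(y)]); j=np.array([-ax[1],ax[0]])
al=(D[:,:2]-A)@ax; la=(D[:,:2]-A)@j
pl=o&(D[:,2]<.146); g=o&(D[:,2]>.15)
print('plate along',np.percentile(al[pl],[.3,99.7]),'lat',np.percentile(la[pl],[.3,99.7]),'z',np.percentile(D[pl,2],[10,50,90]))
print('grip',cv2.minAreaRect((np.c_[al,la][g]*1000).astype(np.float32)),np.median(D[g,2]))
X=np.c_[al,la,np.ones(len(al))][pl&(al<.02)]; print('slope',np.linalg.lstsq(X,D[pl&(al<.02),2],rcond=None)[0])
grey=(hsv[:,1]<60)
q=(r<.02)&(D[:,2]>.1525)&(D[:,2]<.16)&grey; print('spindle',((D[q,:2].min(0)+D[q,:2].max(0))/2-A).round(4),'hub z',np.median(D[(r>.021)&(r<.024)&grey&(D[:,2]<.145),2]))
E
python3 fin.py w19.png
```

```text
[0.58235203 0.13875553 0.24142121] [-0.10413738 -0.57373271 -0.76511606] 0.04649707552400788
plate along [-0.02551835  0.01417558] lat [-0.01763474  0.01912235] z [0.14148346 0.14230278 0.14313292]
grip ((-31.916915893554688, -0.013108253479003906), (24.32974624633789, 10.902060508728027), 0.09464957565069199) 0.15322956205597418
slope [-0.00109705 -0.00518279  0.14234889]
spindle [-0.0001 -0.0001] hub z 0.1373818991999064
```

View pics/w19.png

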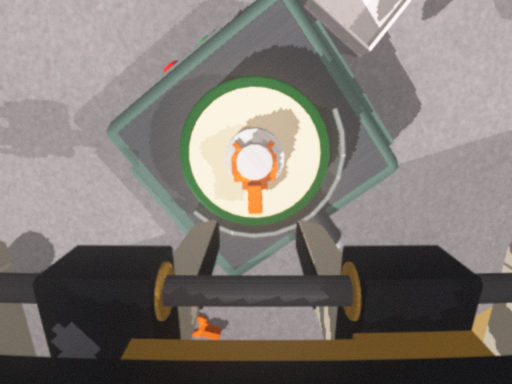

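The clip lies flat and centred round the spindle at (255,162), and the gripper is clear. I'm handing in.

```bash
python3 -c "
from bench import manip
print(manip.finish_job())"
```

```text
the job is handed in; nothing more can be done
None
```

The wheel is on and locked, and I handed the job in at about 23 s of the 64 s allowed. The hand-in gives no verdict.

**What I did**
- **Wheel:** I pushed the hub down with the open jaws either side of the spindle, until it met a hard stop at about 12 N. The hub face ended at 137.2 mm above the bench, 18.5 mm below the spindle end, which is where it should be when fully home.
- **Clip:** I took the orange clip nearest the base, laid it on the hub face and pressed it sideways into the groove. At each move's end I read at most about 9 N sideways on the way in. The push dropped to 2 N or less once the mouth was past, then met a hard stop at about 8 N, where I stopped. I then let go and raised the gripper clear.

**Last checks**
- The clip's top face is 5 mm above the hub face and level to about 0.005 rad, and sideways it is centred on the spindle. The tool reads no contact.
- **Disagreement along the clip:** the grip block looked 1.1 mm too far forward, while the tips read 1.8 mm short. Both readings are partly hidden or seen at an angle. I relied on the hard stop and the tool position there, which agreed within about 1 mm.
- **Not measured:** I could only read the net force at the wrist, at the end of each move, so I did not see the combined contact force on the clip or any brief peaks.
- **Bystanders:** I did not re-measure them, but I felt no contact on any pass near them.

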